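# Cover the pile of boards and press it with the guarded pedal

### The job

Take the aluminium cover plate by its blue grip bar, slide it in under the raised pad of the green press with the bar towards the press's open front (away from the column), and lower it gently, square onto the pile of boards whose height varies; let go without dropping it. Then press the pedal under the yellow hood down to its stop, hold it there for a full second so that the pad squeezes the pile, and let it come up again. Leave the plate lying square on the pile, and do not disturb the tape roll, dropper bottle and mug.

Things in the scene. Friction and masses are not known exactly. Their poses are not given: they have to be found in the camera images.
- plate_centre (a point): Centre of the loose cover plate: aluminium, 170 (x) x 90 (y) x 8 mm, about 0.2 to 0.4 kg, lying flat on the bench at the start; the point is half-way up the plate, 4 mm above its underside. x runs along its length; the grip bar is on the -x half.
- plate_grip (a point): Centre of the blue grip bar on the plate: 60 mm long (plate's x) x 18 mm wide (y), standing 26 mm above the plate's top; this point is 40 mm to the -x side of the plate's centre, 13 mm above the plate's top and 21 mm above its underside.
- plate: The same cover plate, with origin at the middle of its underside; z up.
- nest (a point): Centre of the top of the fixed green press's base, 30 mm above the bench; z up, x from its open front to its column (front face at x = +105 mm). The base reaches 100 mm to -x, 150 mm to +x, 75 mm each side. A pile of 168 x 88 mm boards lies centred on this point, in line with its axes; its top is between 20 and 40 mm above this point (not measured).
- nest_posts (a point): Mid-way between the tops of the press's two round steel posts, 12 mm thick, at 61 mm to each side (y) of this point, 44 mm above the base; same axes as the nest.
- overhang (a point): Centre of the front end of the press's overhanging arm (60 mm wide, 32 mm high), which runs from here back to the column; 45 mm behind the nest's centre and 161 mm above the base; same axes as the nest. A cylinder stands on it, to 44 mm above this point.
- press_pad: Black rubber pad of the press, 32 (x) x 70 mm, origin in the centre of its underside: when up, 66 mm behind the nest's centre and 90 mm above the base, over the rear end of the pile, so the plate must come in from the front (-x) below it. It goes down up to 70 mm as the pedal goes down and yields on a spring, squeezing the pile with some 2 to 4 N.
- pedal (a joint): Angle of the pedal in rad: 0 up (at rest), 0.26 fully down on its stop. A spring brings it back; about 2 N at the pressing point starts it, about 10 to 18 N holds it at the stop.
- pedal_face (a point): Pressing point on top of the black ribbed pedal (88 mm wide, 112 mm long); moves with it. Axes level when up, x towards the hood's back. The hinge is at the far end, 100 mm behind this point, the front edge 10 mm in front. The pedal slopes up 17 degrees to the front when up, is nearly level when down; the point is then about 58 and 33 mm above the bench and goes 5 mm frontwards on the way.
- guard: Fixed yellow guard round the pedal, origin at bench level, x from its open front to its closed back, z up. Base plate 170 (x) x 150 mm, 8 mm thick, from x = -75 mm. Side walls from x = -12 mm back, 132 mm apart inside.
- hood_edge (a point): Middle of the lower front edge of the hood's roof (6 mm thick, 142 mm wide), 160 mm above the bench; the roof runs back from here and covers the pedal. The pressing point lies 13 mm behind this edge when the pedal is up, so it is reached only with the tool leaning back some 30 to 40 degrees, out through the open front. Same axes as the guard.
- tape_roll: Bystander: loose roll of masking tape lying flat, 100 mm across, 25 mm high; origin in the centre of its underside.
- oil_dropper: Bystander: loose small brown dropper bottle, 33 mm across, 102 mm tall, standing; origin in the centre of its underside.
- mug: Bystander: loose light blue mug, 80 mm across, 94 mm tall; origin in the centre of its underside.

How it is judged:
By the outcome, as a careful person would: the job done as asked, in the order asked, and still so for the second after the job is handed in, with the robot touching nothing.
It also fails if it takes over 72 s, if anything falls off the work surface, if the arm or the gripper's body presses on something with over 40 N, if the wrist force passes 120 N, or if a joint passes its speed limit or range.

### The arm

A 6-joint arm with a two-finger parallel gripper is mounted at the origin on a cart in front of the work surface, level with it; the furniture and walls round the work are solid. World frame = base frame: x ahead of the robot, y to its left, z up, the work surface at z = 0. Lengths are in mm, angles in rad, forces in N, time in s.
With the tool pointing down it reaches from about 400 to 925 mm from the base axis. Payload 12.5 kg.
Tool frame: the origin (TCP) lies at the centre of the arm's flange, where the gripper is bolted on; the fingertips stand 190 mm ahead of it and the grasp point (between the pads) lies 171 mm ahead of it; z points along the fingers, y is the line along which they close (so a half turn about z gives the same grasp; the last joint's range is limited). The gripper opens to 95 mm and grips with 3 to 60 N. Pads are 20 mm wide; open, the fingers measure 119 mm over their backs; the gripper's body (75 mm by 180 mm) begins 59 mm behind the grasp point.
Start: joints at [1.154, 0.491, 1.559, -0, 1.092, -0.106], TCP at [191.114, 595.063, 404.761] pointing down, gripper open.
Joint ranges: [-3.1, 3.1], [-0.84, 2.19], [0.05, 2.79], [-1.13, 4.28], [0.06, 2.93], [-2.69, 2.69]. Speed limits (rad/s): [2.22, 2.22, 2.79, 3.14, 3.14, 3.14].

### API

Orientations are given as [roll, pitch, yaw] about the fixed x, y, z axes, in that order (R = Rz(yaw) Ry(pitch) Rx(roll)).
In Python, from cell import env, read_camera, search_frame, cut_out gives the robot as it stands. The module is installed in compiled form; this text tells all that it offers.
- The arm moves only by the tool move_arm, never from a script. Its argument "commands" is a list of rows, each a list of 3 entries, a list of its own where there are three numbers: the shift along the world's x, y, z normalised to -1 to 1, where 1 is 0.03 m, then the turn about the world's z normalised to -1 to 1, where 1 is 0.08 rad, then the opening, from -1 (shut) to 1 (fully open), so that 0 is half open. A call has 1 to 20 rows; each row shifts and turns the commanded pose from where the row before left it; what a row does not reach is not made up. A row lasts 1/12 s, in which the tool goes at most 41.7 mm and 7.16 degrees, less where a joint would pass 70% of its speed; a pose out of reach is approached as far as the arm can. A call with a number of a shift or a turn outside -1 to 1 is refused whole. A call with a gripper value outside its range is refused whole. The fingers move at their own pace and stop on an object; the grip force is fixed at half the most. Time passes only in rows, so rows that do not move let the fingers close. It gives the time, the measured TCP pose, the force, the opening and the grip force at its end, in the units of the state.
- env.state(): the state, without advancing time (a new reading comes with each control period).
- read_camera(name): name is "scene" or "side" or "wrist"; returns a dict with "image" (420x560x3 uint8, red, green, blue), "fx", "fy", "cx", "cy" (pixels), "rvec" (rotation vector, rad) and "tvec" (3), from world to camera coordinates, as OpenCV has them. Camera axes: x right, y down, z forward; pixel columns grow to the right and rows downward; lengths in mm; the calibration is good to about 2 mm. A picture is of the moment at which its call begins. There is no depth.
- env.job_done(): hands the job in; it is judged then, once.
Trained networks look in a picture, given as the dict that the camera call returned (one of the last four; its "shot" number tells which), for a name from the list of things; names that differ only in an ending like _2 or _b are one class to them, and where a whole thing is asked for, a point or a joint stands for the part that bears it (a point fixed in the world has none). Each returns a list of dicts, best first, with "confidence" (0 to 1); they miss things now and then, are a little off and sometimes report something else, mostly with a low value. They report only what shows in the picture. A call takes as long as a camera call.
- search_frame(thing, picture): "at" ([column, row] in pixels, amid what is visible of it).
- cut_out(thing, picture): "region" (420x560 bool, what is visible of it) and "at" ([column, row] in pixels, amid what is visible of it).
The state is a dict: "t": time; "joints": joint angles; "qvel": joint speeds; "tau": joint torques, N m; "eef_pos": TCP position; "tcp_rot": TCP orientation; "ft_force": force on the tool from outside, world axes, zero at the start; "moment": the same for the moment, N m; "opening": opening from 0.0 (shut) to 1.0 (fully open); "grip_force": force on a finger pad.
Only numpy, scipy, OpenCV 4.12 (cv2) and the standard library are available. Lean on these libraries where they do the work, as an engineer would, in place of code of your own. Each camera call takes 0.05 s, during which the arm holds its last target. There are 200 camera calls.

## Working session

There is one attempt and no reset: what is moved stays moved. The work goes in short steps, Python scripts to look and compute and a tool call to move; the robot and the scene stay as the last step left them, time stands still between calls to the robot, and variables do not carry over. Pictures are saved under pics/ and viewed, at most 12 in all, crops included, and the job is handed in when it is done.

Besides the shell and the picture viewer there is one more tool, called after "Emit:" as name(argument=value, ...) on one line, values as JSON. move_arm: Moves the arm, as the interface text tells. Its arguments: {"type":"object","properties":{"commands":{"type":"array","items":{"type":"array"}}},"required":["commands"]}

```bash
mkdir -p pics; cat > h.py <<'E'
import numpy as np, cv2
from cell import env, read_camera, search_frame, cut_out
def ray(p,px):
    K=np.array([[p['fx'],0,p['cx']],[0,p['fy'],p['cy']],[0,0,1.]])
    R=cv2.Rodrigues(np.array(p['rvec'],float))[0]; t=np.array(p['tvec'],float).ravel()
    return -R.T@t, R.T@np.linalg.inv(K)@np.array([px[0],px[1],1.])
def atz(p,px,z):
    o,d=ray(p,px); return o+d*(z-o[2])/d[2]
def proj(p,X):
    K=np.array([[p['fx'],0,p['cx']],[0,p['fy'],p['cy']],[0,0,1.]])
    return cv2.projectPoints(np.array(X,float).reshape(-1,3),np.array(p['rvec'],float),np.array(p['tvec'],float),K,None)[0][:,0]
def tri(ps,pxs):
    A=np.zeros((3,3));b=np.zeros(3)
    for p,x in zip(ps,pxs):
        o,d=ray(p,x);d=d/np.linalg.norm(d);M=np.eye(3)-np.outer(d,d);A+=M;b+=M@o
    return np.linalg.solve(A,b)
def save(p,n): cv2.imwrite(f'pics/{n}.png',p['image'][:,:,::-1])
E
python3 - <<'E'
from h import *
np.set_printoptions(precision=1,suppress=True)
P={n:read_camera(n) for n in('scene','side')}
for n,p in P.items(): save(p,n+'0'); print(n,ray(p,(280,210)))
pts=['plate_centre','plate_grip','nest','nest_posts','overhang','press_pad','pedal_face','hood_edge','guard','tape_roll','oil_dropper','mug']
for th in pts:
    o=[]
    for n,p in P.items():
        r=search_frame(th,p); r=r[0] if r else None; o.append(r)
        print(th,n,r and (np.array(r['at']),round(r['confidence'],2)),end=' ')
    print(tri(list(P.values()),[x['at'] for x in o]) if all(o) else '')
E
```

```text
scene (array([-474. , -629.8, 1011.7]), array([ 0.7,  0.5, -0.6]))
side (array([  68.1, -413.9, 1196.5]), array([ 0.3,  0.4, -0.8]))
plate_centre scene (array([321.7, 273.2]), 0.94) plate_centre side (array([306.5, 260.5]), 0.64) [484.2 -50.3  26.7]
plate_grip scene (array([323.5, 274.1]), 0.61) plate_grip side (array([306.5, 257.9]), 0.74) [497.4 -43.2  11.5]
nest scene (array([436.6, 280.9]), 0.55) nest side (array([404.1, 294.4]), 0.89) [ 620.8 -327.2   40. ]
nest_posts scene (array([439.3, 283. ]), 0.59) nest_posts side (array([400.5, 296.2]), 0.71) [ 609.  -331.    44.6]
overhang scene (array([435. , 282.2]), 0.79) overhang side (array([403. , 296.4]), 0.87) [ 612.2 -327.7   41.7]
press_pad scene (array([441.5, 252.9]), 0.54) press_pad side (array([408.3, 276.5]), 0.45) [ 631.6 -314.7  126.1]
pedal_face scene (array([248.6, 212.7]), 0.65) pedal_face side (array([249.6, 175.7]), 0.65) [540.2 273.9  81.2]
hood_edge scene (array([246.6, 200.9]), 0.95) hood_edge side (array([256. , 165.7]), 0.65) [575.5 296.8  92.8]
guard scene (array([248.6, 201.3]), 0.62) guard side (array([257.5, 167.9]), 0.71) [570.2 283.   99. ]
tape_roll scene (array([220.3, 258.6]), 0.64) tape_roll side (array([222.5, 232.7]), 0.73) [335.6 187.1  67. ]
oil_dropper scene (array([350.6, 235.6]), 0.67) oil_dropper side (array([345.3, 222.5]), 0.74) [666.4 -38.7  40.6]
mug scene (array([178.7, 193.5]), 0.57) mug side (array([200.8, 137.3]), 0.67) [526.  559.6  52.7]
```

View pics/scene0.png

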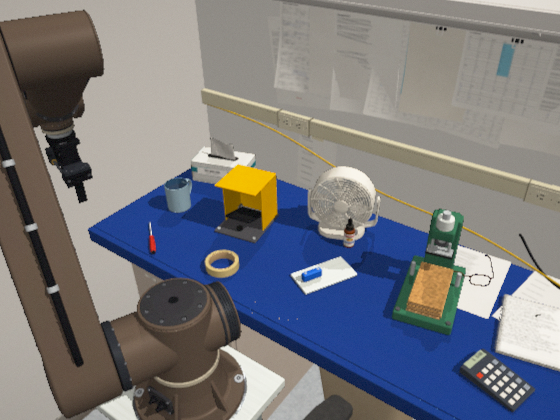

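View pics/side0.png

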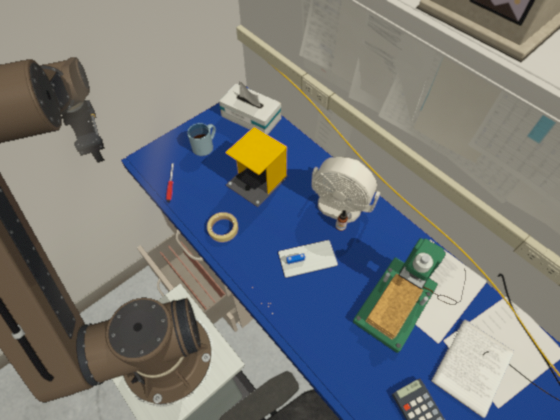

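The scene view shows the plate at (323,274) with its bar on the left, the press at (435,285) with the front towards the camera, the yellow guard at (247,200) and its opening to the lower left; the tape roll is at (221,260). The side view agrees: plate (307,259), press (403,295), guard (258,165).

```bash
python3 - <<'E'
from h import *
np.set_printoptions(precision=1,suppress=True)
for n in('scene','side'):
    p=read_camera(n)
    hsv=cv2.cvtColor(p['image'],cv2.COLOR_RGB2HSV)
    m=cut_out('plate',p)[0]['region']; ys,xs=np.nonzero(m)
    W=np.array([atz(p,(x,y),6)[:2] for x,y in zip(xs,ys)],np.float32)
    r=cv2.minAreaRect(W); print(n,'plate',r, W.mean(0))
    c=cut_out('plate_grip',p)[0]; print('grip whole?',c['region'].sum(), m.sum())
    b=m&(hsv[...,1]>150)&(hsv[...,2]>120)&(hsv[...,0]>95)&(hsv[...,0]<125)
    y,x=np.nonzero(b); print('blue',b.sum(),atz(p,(x.mean(),y.mean()),24) if b.sum() else '')
    # boards: orange
    g=cut_out('nest',p)[0]['region']
    o=(hsv[...,0]>5)&(hsv[...,0]<25)&(hsv[...,1]>90)&(hsv[...,2]>80)
    lab,num,st,ce=cv2.connectedComponentsWithStats(o.astype(np.uint8))[1],0,*cv2.connectedComponentsWithStats(o.astype(np.uint8))[2:]
    roi=np.zeros_like(o);roi[220:360,340:480]=1
    y,x=np.nonzero(o&roi); print('pile px',len(x), 'rect z60',cv2.minAreaRect(np.array([atz(p,q,60)[:2] for q in zip(x,y)],np.float32)))
    gr=(hsv[...,0]>60)&(hsv[...,0]<90)&(hsv[...,1]>100)&roi
    y,x=np.nonzero(gr); print('green hull z30',len(x)); 
    hull=cv2.convexHull(np.array(list(zip(x,y)),np.int32)); ap=cv2.approxPolyDP(hull,4,True)[:,0]
    for q in ap: print(q,atz(p,q,30))
    yl=(hsv[...,0]>18)&(hsv[...,0]<32)&(hsv[...,1]>180)&(hsv[...,2]>90); roi=np.zeros_like(o); roi[120:245,200:300]=1
    y,x=np.nonzero(yl&roi); hull=cv2.convexHull(np.array(list(zip(x,y)),np.int32)); ap=cv2.approxPolyDP(hull,2.5,True)[:,0]
    print('yellow'); 
    for q in ap: print(q,atz(p,q,166),atz(p,q,0))
    big=p['image'][120:250,180:320]; cv2.imwrite(f'pics/guard_{n}.png',cv2.resize(big,None,fx=4,fy=4,interpolation=cv2.INTER_CUBIC)[:,:,::-1])
    big=p['image'][200:350,340:490]; cv2.imwrite(f'pics/press_{n}.png',cv2.resize(big,None,fx=4,fy=4,interpolation=cv2.INTER_CUBIC)[:,:,::-1])
a=cv2.imread('pics/guard_scene.png'); 
b=np.hstack([cv2.resize(cv2.imread(f'pics/guard_{n}.png'),(400,300)) for n in('scene','side')])
c=np.hstack([cv2.resize(cv2.imread(f'pics/press_{n}.png'),(400,300)) for n in('scene','side')])
cv2.imwrite('pics/comb.png',np.vstack([b,c]))
print(env.state())
E
```

```text
scene plate ((714.947509765625, -3.6011886596679688), (143.3767547607422, 31.685775756835938), 29.628995895385742) [708.7  -8. ]
grip whole? 1330 241
blue 0 
pile px 1921 rect z60 ((628.8446655273438, -283.0892028808594), (377.08233642578125, 398.6431884765625), 36.141082763671875)
green hull z30 2324
[462 220] [ 949.6 -279.5   30. ]
[464 273] [ 707.1 -375.4   30. ]
[450 332] [ 476.2 -425.3   30. ]
[393 318] [ 439.  -290.1   30. ]
[431 221] [ 889.1 -201.    30. ]
yellow
[299 144] [873.8 297.9 166. ] [1138.4  480.     0. ]
[276 214] [486.8 110.4 166. ] [675.4 255.7   0. ]
[262 229] [408.2  99.4 166. ] [581.4 242.5   0. ]
[226 219] [388.3 211.1 166. ] [557.5 376.1  -0. ]
[215 184] [510.2 362.  166. ] [703.4 556.7  -0. ]
[252 120] [936.4 557.4 166. ] [1213.2  790.5    0. ]
side plate ((500.3824157714844, -42.367042541503906), (94.3005599975586, 172.2748565673828), 64.05912017822266) [499.4 -42.7]
grip whole? 1333 1404
blue 78 [463.7 -23.3  24. ]
pile px 2099 rect z60 ((676.4209594726562, -219.79464721679688), (371.414794921875, 389.09283447265625), 83.52664947509766)
green hull z30 2090
[... 181 characters left out ...]
.2 -238.6   30. ]
yellow
[285 176] [583.2 159.5 166. ] [666.2 251.8   0. ]
[267 192] [502.  150.6 166. ] [571.9 241.5   0. ]
[239 172] [485.5 267.2 166. ] [552.7 376.9   0. ]
[226 152] [504.4 359.4 166. ] [574.7 483.9   0. ]
[255 128] [641.7 377.9 166. ] [734.1 505.4   0. ]
[285 146] [664.6 250.9 166. ] [760.7 358.    0. ]
{'t': 1.7, 'joints': array([ 1.2,  0.5,  1.6,  0. ,  1.1, -0.1]), 'qvel': array([ 0.,  0., -0.,  0.,  0.,  0.]), 'tau': array([  0. , -61.2, -25.8,   0.1,   0. ,  -0. ]), 'eef_pos': array([191.1, 595.1, 404.8]), 'tcp_rot': array([ 3.1, -0. ,  2.8]), 'ft_force': array([-0.1,  0. , -0.8]), 'moment': array([-0. ,  0.1, -0. ]), 'grip_force': 0.0, 'opening': 1.0012187628692517}
```

View pics/comb.png

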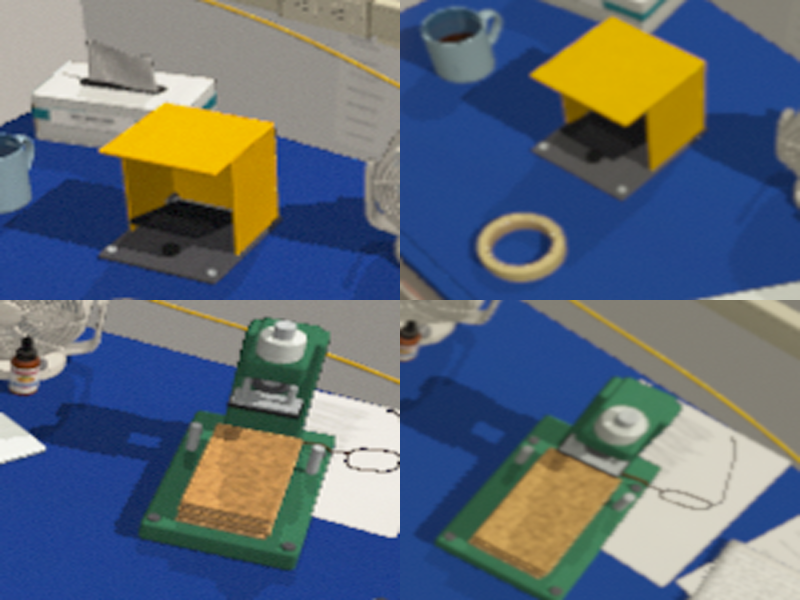

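The crops show the guard (roof front corners at crop (102,150),(218,172) in scene and (530,73),(632,123) in side) and the press with the pile clear of its posts. I fit the models to these now.

```bash
cat > fit.py <<'E'
from h import *
from scipy.optimize import minimize
def box(x0,x1,y0,y1,z0,z1): return np.array([[x,y,z] for x in(x0,x1) for y in(y0,y1) for z in(z0,z1)],float)
def place(B,v):
    c,s=np.cos(v[2]),np.sin(v[2]); return np.c_[B[:,0]*c-B[:,1]*s+v[0],B[:,0]*s+B[:,1]*c+v[1],B[:,2]]
def hullmask(p,X,S=4):
    h=cv2.convexHull(np.round((proj(p,X)+.5)*S*16).astype(np.int32)); m=np.zeros((420*S,560*S),np.uint8); cv2.fillConvexPoly(m,h,1,shift=4)
    return cv2.resize(m.astype(np.float32),(560,420),interpolation=cv2.INTER_AREA)
def fit(f,v0,step):
    sim=np.vstack([v0]+[np.array(v0)+np.eye(len(v0))[i]*step[i] for i in range(len(v0))])
    return minimize(f,v0,method='Nelder-Mead',options=dict(initial_simplex=sim,xatol=.02,fatol=1e-4,maxiter=250))
E
python3 - <<'E'
from fit import *
np.set_printoptions(precision=3,suppress=True)
P=[read_camera(n) for n in('scene','side')]
H=[cv2.cvtColor(p['image'],cv2.COLOR_RGB2HSV) for p in P]
pile=[];white=[]
for i,(p,h) in enumerate(zip(P,H)):
    roi=np.zeros(h.shape[:2],bool)
    if i==0: roi[255:325,405:460]=1
    else: roi[265:347,362:430]=1
    pile.append((roi&(h[...,0]>5)&(h[...,0]<25)&(h[...,1]>90)).astype(np.float32))
    roi[:]=0
    if i==0: roi[250:300,280:365]=1
    else: roi[235:280,270:345]=1
    m=(roi&((h[...,1]<70)&(h[...,2]>100))).astype(np.uint8)
    m=cv2.morphologyEx(m,cv2.MORPH_CLOSE,np.ones((9,9))); white.append(m.astype(np.float32))
    print(pile[-1].sum(),white[-1].sum())
def fp(v): return sum(np.abs(hullmask(p,place(box(-84,84,-44,44,30,30+v[3]),v))-m).sum()/m.sum() for p,m in zip(P,pile))
for h0 in(25,35):
    r=fit(fp,[560,-331,.24,h0],[8,8,.05,6]);print('nest',r.x,r.fun)
V=r.x
B=np.vstack([box(-85,85,-45,45,0,8)]); bar=box(-70,-10,-9,9,8,34)
def fw(v): return sum(np.abs(np.maximum(hullmask(p,place(B,v)),hullmask(p,place(bar,v)))-m).sum()/m.sum() for p,m in zip(P,white))
r=fit(fw,[500,-42,-.47],[8,8,.05]);print('plate',r.x,r.fun)
sc=lambda u,v:((u)/2.857+180-.5,v/2.308+120-.5)
C=dict(FL=((102,150),(130,73)),FR=((218,172),(232,123)),bFL=((100,257),(133,152)),bFR=((215,279),(223,196)))
for k,(a,b) in C.items():
    z=166 if k[0]=='F' else 8
    print(k,tri(P,[sc(*a),sc(*b)]),atz(P[0],sc(*a),z),atz(P[1],sc(*b),z))
for k,(a) in dict(RR=(305,65),RL=(212,15)).items(): print(k,atz(P[1],sc(*a),166))
E
cat > /dev/null
```

```text
1834.0 1374.0
1886.0 1505.0
nest [ 573.048 -327.606    0.2     29.436] 0.11049961298704147
nest [ 573.128 -327.522    0.203   33.973] 0.1084313690662384
plate [503.735 -40.255  -0.471] 0.09614001959562302
FL [502.951 357.654 170.756] [508.383 359.53  166.   ] [504.177 364.441 166.   ]
FR [533.021 218.51  168.855] [536.377 222.304 166.   ] [534.553 219.444 166.   ]
bFL [478.037 354.969   8.578] [478.597 355.396   8.   ] [478.198 355.468   8.   ]
bFR [509.788 216.354  11.042] [512.947 217.674   8.   ] [510.55 219.12   8.  ]
RR [662.936 242.838 166.   ]
RL [644.249 387.865 166.   ]
```

Emit:
move_arm(commands=[[[0.5,-1,0],-0.1,1],[[0.5,-1,0],-0.1,1],[[0.5,-1,0],-0.1,1],[[0.5,-1,0],-0.1,1],[[0.5,-1,0],-0.1,1],[[0.5,-1,0],-0.1,1],[[0.5,-1,0],-0.1,1],[[0.5,-1,0],-0.1,1],[[0.5,-1,0],-0.1,1],[[0.5,-1,0],-0.1,1],[[0.5,-1,0],-0.1,1],[[0.5,-1,0],-0.1,1],[[0.5,-1,0],-0.1,1],[[0.5,-1,0],-0.1,1],[[0.4,-1,0],-0.1,1],[[0.4,-1,0],-0.1,1],[[0.4,-1,0],-0.1,1],[[0.4,-1,0],-0.1,1],[[0.3,-1,0],-0.1,1],[[0.3,-1,0],-0.1,1]])

```text
t: 3.47
eef_pos: [467.4, -6.6, 404.9]
tcp_rot: [3.141, 0.0, 2.67]
ft_force: [0.7, 0.3, -0.6]
opening: 1.001
grip_force: 0.0
```

```bash
python3 - <<'E'
from fit import *
np.set_printoptions(precision=3,suppress=True)
p=read_camera('wrist'); save(p,'w1'); print(ray(p,(280,210)),p['fx'],env.state()['joints'])
for v in ((503.7,-40.3,-.471),): print(proj(p,place(np.array([[-85,-45,8],[-85,45,8],[85,45,8],[85,-45,8],[-70,0,34],[-10,0,34.]]),v)))
E
```

```text
(array([409.685,  23.093, 384.901]), array([ 0.201, -0.107, -0.974])) 355.12265663525363 [-0.162  0.27   1.927 -0.001  0.943 -1.259]
[[225.355 153.713]
 [311.076 153.706]
 [308.204 301.575]
 [230.771 301.564]
 [267.397 170.99 ]
 [267.936 229.308]]
```

View pics/w1.png

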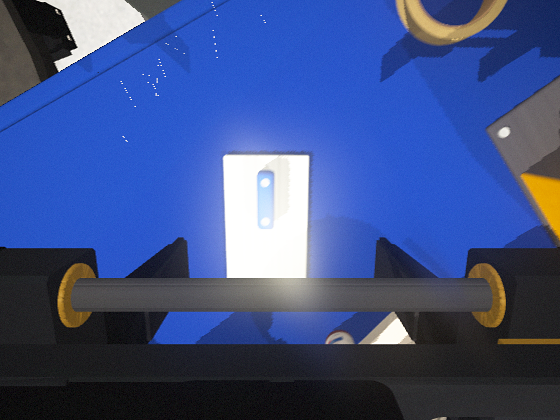

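The wrist view shows the plate at (223–309, 154–) with the bar at (265,200): model off by about 1.5 mm only. Now a look at the press from above.

Emit:
move_arm(commands=[[[0.17,-1,0],0.7,1],[[0.17,-1,0],0.7,1],[[0.17,-1,0],0.7,1],[[0.17,-1,0],0.7,1],[[0.17,-1,0],0.7,1],[[0.17,-1,0],0.7,1],[[0.17,-1,0],0.7,1],[[0.17,-1,0],0.7,1],[[0.17,-1,0],0.7,1],[[0.17,-1,0],0.7,1],[[0.17,-1,0],0.7,1],[[0,0,0],0.7,1]])

```text
t: 4.52
eef_pos: [523.5, -339.3, 404.3]
tcp_rot: [-3.14, 0.0, -2.94]
ft_force: [-0.2, 0.6, 0.7]
opening: 0.999
grip_force: 0.0
```

```bash
python3 - <<'E'
from fit import *
np.set_printoptions(precision=3,suppress=True)
p=read_camera('wrist'); save(p,'w2'); print(env.state()['eef_pos'],env.state()['tcp_rot'],env.state()['joints'])
v=(573,-327.5,.202)
print(proj(p,place(np.array([[-100,-75,30],[-100,75,30],[-84,-44,62],[-84,44,62],[0,-61,74],[0,61,74],[84,44,62.],[84,-44,62]]),v)))
E
```

```text
[ 523.179 -337.28   404.166] [-3.142 -0.    -2.936] [-0.679  0.488  1.566 -0.     1.088 -2.455]
[[207.145 143.474]
 [360.172 143.412]
 [235.074 163.09 ]
 [332.509 163.06 ]
 [217.864 255.516]
 [349.653 255.543]
 [326.978 329.573]
 [240.191 329.521]]
```

View pics/w2.png

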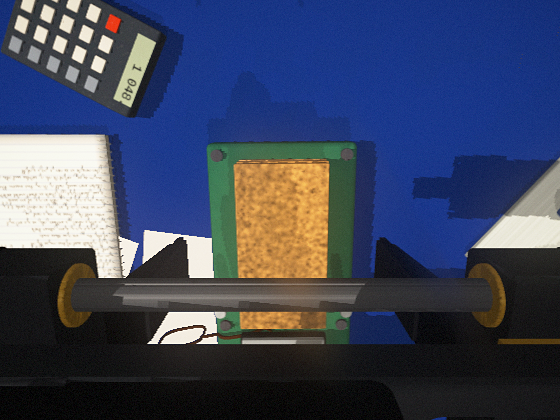

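Base corners at (208,143)/(356,143), pile top front edge at row 161, columns 234–329: the model is within 2 mm laterally. Back to the plate to grasp.

Emit:
move_arm(commands=[[[-0.17,0.95,0],-0.76,1],[[-0.17,0.95,0],-0.76,1],[[-0.17,0.95,0],-0.76,1],[[-0.17,0.95,0],-0.76,1],[[-0.17,0.95,0],-0.76,1],[[-0.17,0.95,0],-0.76,1],[[-0.17,0.95,-0.5],-0.76,1],[[-0.17,0.95,-0.5],-0.76,1],[[-0.17,0.95,-0.5],-0.76,1],[[-0.17,0.95,-0.5],-0.76,1],[[-0.17,0.95,-0.5],-0.76,1],[[0,0,-1],0,1],[[0,0,-1],0,1],[[0,0,-1],0,1],[[0,0,0],0,1],[[0,0,0],0,1]])

```text
t: 5.9
eef_pos: [467.0, -21.1, 239.5]
tcp_rot: [-3.141, -0.003, 2.674]
ft_force: [-0.1, 0.3, 0.5]
opening: 0.996
grip_force: 0.0
```

Emit:
move_arm(commands=[[[0,-0.06,-0.4],0,1],[[0,0,-0.4],0,1],[[0,0,-0.3],-0.04,1],[[0,0,-0.15],0,1],[[0,0,0],0,1],[[0,0,0],0,-0.3],[[0,0,0],0,-0.6],[[0,0,0],0,-1],[[0,0,0],0,-1],[[0,0,0],0,-1],[[0,0,0],0,-1],[[0,0,0],0,-1]])

```text
t: 6.9
eef_pos: [467.1, -23.2, 202.3]
tcp_rot: [3.141, 0.0, 2.671]
ft_force: [-0.6, 0.1, -0.1]
opening: 0.568
grip_force: 0.0
```

Emit:
move_arm(commands=[[[0,0,0],0,-1],[[0,0,0],0,-1],[[0,0,0],0,-1],[[0,0,0],0,-1],[[0,0,0],0,-1],[[0,0,0],0,-1],[[0,0,0],0,-1],[[0,0,0],0,-1],[[0,0,0],0,-1],[[0,0,0],0,-1],[[0,0,0],0,-1],[[0,0,0],0,-1],[[0,0,0],0,-1],[[0,0,0],0,-1]])

```text
t: 8.07
eef_pos: [467.1, -23.2, 202.2]
tcp_rot: [3.142, -0.0, 2.671]
ft_force: [-0.3, 0.5, -1.2]
opening: 0.184
grip_force: 30.0
```

Emit:
move_arm(commands=[[[0,0,0.5],0,-1],[[0,0,1],0,-1],[[0,0,0.8],0,-1],[[0,-0.5,0.5],0.4,-1],[[0,-0.8,0],0.7,-1],[[0,-1,0],0.8,-1],[[0,-1,0],0.8,-1],[[0,-1,0],0.8,-1],[[0,-1,0],0.8,-1],[[0,-1,0],0.8,-1],[[0,-1,0],0.8,-1],[[0,-1,0],0.8,-1],[[0,-1,0],0.8,-1],[[0,-1,0],0.8,-1],[[0,-0.6,0],0,-1],[[0,0,0],0,-1],[[0,0,0],0,-1]])

```text
t: 9.48
eef_pos: [466.7, -350.8, 285.7]
tcp_rot: [3.14, -0.001, -2.95]
ft_force: [0.5, 0.2, -2.0]
opening: 0.185
grip_force: 30.0
```

```bash
python3 - <<'E'
from fit import *
np.set_printoptions(precision=3,suppress=True)
s=env.state(); print(s['eef_pos'],s['tcp_rot'],s['ft_force'],s['moment'],s['opening'])
n=np.array([573.2,-328.5]);y=.202
d=n+40*-np.array([np.cos(y),np.sin(y)])-s['eef_pos'][:2]; print('to go',d)
ims=[]
for k in('wrist','side'):
    p=read_camera(k); ims.append(p['image'] if k=='wrist' else cv2.resize(p['image'][200:380,300:540],(560,420)))
cv2.imwrite('pics/w3.png',cv2.resize(np.hstack(ims)[:,:,::-1],(800,300)))
E
```

```text
[ 466.662 -350.782  285.673] [ 3.14  -0.001 -2.95 ] [ 0.481  0.159 -1.984] [0.06  0.049 0.012] 0.18479632968828372
to go [67.351 14.257]
```

View pics/w3.png

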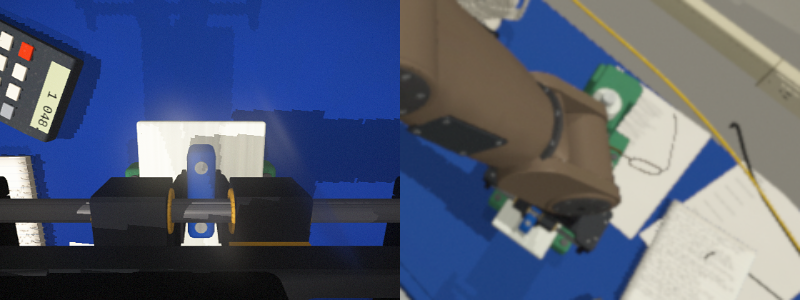

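Plate held square; its edges (136, 266) are centred on the base (127, 275). Sliding in.

Emit:
move_arm(commands=[[[0.2,0.04,0],0.13,-1],[[0.4,0.08,0],0,-1],[[0.4,0.08,0],0,-1],[[0.4,0.08,0],0,-1],[[0.4,0.09,0],0,-1],[[0.3,0.07,0],0,-1],[[0.15,0.035,0],0,-1],[[0,0,0],0,-1],[[0,0,-0.2],0,-1],[[0,0,-0.2],0,-1],[[0,0,0],0,-1]])

```text
t: 10.5
eef_pos: [533.9, -336.0, 272.7]
tcp_rot: [3.14, -0.002, -2.939]
ft_force: [-0.4, 0.4, -3.5]
opening: 0.188
grip_force: 30.0
```

Emit:
move_arm(commands=[[[0,-0.01,-0.06],0,-1],[[0,0,-0.06],0,-1],[[0,0,-0.06],0,-1],[[0,0,0],0,-1],[[0,0,0],0,-1]])

```text
t: 10.92
eef_pos: [534.6, -336.3, 268.8]
tcp_rot: [3.141, -0.0, -2.938]
ft_force: [0.4, 0.4, -2.3]
opening: 0.188
grip_force: 30.0
```

Emit:
move_arm(commands=[[[0,0,-0.05],0,-1],[[0,0,-0.05],0,-1],[[0,0,0],0,-1],[[0,0,0],0,-1]])

```text
t: 11.25
eef_pos: [534.6, -336.3, 267.0]
tcp_rot: [-3.141, 0.001, -2.938]
ft_force: [-3.2, 1.5, 7.5]
opening: 0.189
grip_force: 30.0
```

Emit:
move_arm(commands=[[[0,0,0.015],0,-1],[[0,0,0],0,-1],[[0,0,0],0,-1]])

```text
t: 11.5
eef_pos: [534.7, -336.3, 267.0]
tcp_rot: [-3.141, 0.0, -2.938]
ft_force: [-2.1, 0.6, 7.0]
opening: 0.186
grip_force: 30.0
```

```bash
python3 - <<'E'
from fit import *
np.set_printoptions(precision=3,suppress=True)
s=env.state(); print(s['eef_pos'],s['tcp_rot'],s['ft_force'],s['moment'],s['opening'])
E
```

```text
[ 534.651 -336.295  266.977] [-3.141  0.    -2.938] [-2.08   0.56   6.965] [0.276 0.471 0.023] 0.18607738236984597
```

Emit:
move_arm(commands=[[[0,0,0],0,-0.5],[[0,0,0],0,-0.4],[[0,0,0],0,-0.2],[[0,0,0],0,-0.1],[[0,0,0],0,0],[[0,0,0],0,0],[[0,0,0],0,0],[[0,0,0],0,0],[[0,0,0],0,0]])

```text
t: 12.25
eef_pos: [534.6, -336.3, 266.3]
tcp_rot: [3.141, -0.0, -2.938]
ft_force: [0.9, -0.5, 0.1]
opening: 0.498
grip_force: 0.0
```

Emit:
move_arm(commands=[[[0,0,0.3],0,0],[[0,0,0.6],0,0],[[0,0,1],0,0],[[-0.5,-0.1,1],0,0],[[-0.5,-0.1,1],0,-1],[[-0.4,-0.1,1],0,-1],[[-0.4,-0.1,0],0,-1],[[0,0,0],0,-1]])

```text
t: 12.92
eef_pos: [479.0, -348.5, 415.6]
tcp_rot: [-3.139, 0.002, -2.939]
ft_force: [-0.7, -0.1, 0.5]
opening: 0.278
grip_force: 0.0
```

```bash
python3 - <<'E'
from fit import *
np.set_printoptions(precision=3,suppress=True)
p=read_camera('wrist'); s=env.state(); print(s['eef_pos'],s['tcp_rot'],s['joints'])
v=(573.2,-328.5,.202)
print(proj(p,place(np.array([[-85,-45,73],[-85,45,73],[-100,-75,30],[-100,75,30],[85,45,73.],[85,-45,73]]),v)))
cv2.imwrite('pics/w4.png',cv2.resize(p['image'][100:350,150:420,::-1],(648,600),interpolation=cv2.INTER_CUBIC))
E
```

```text
[ 479.866 -348.321  414.106] [-3.141  0.001 -2.939] [-0.739  0.436  1.629  0.     1.076 -2.513]
[[235.048 210.197]
 [331.507 210.347]
 [211.173 186.661]
 [355.298 186.857]
 [325.944 368.605]
 [239.889 368.355]]
```

View pics/w4.png

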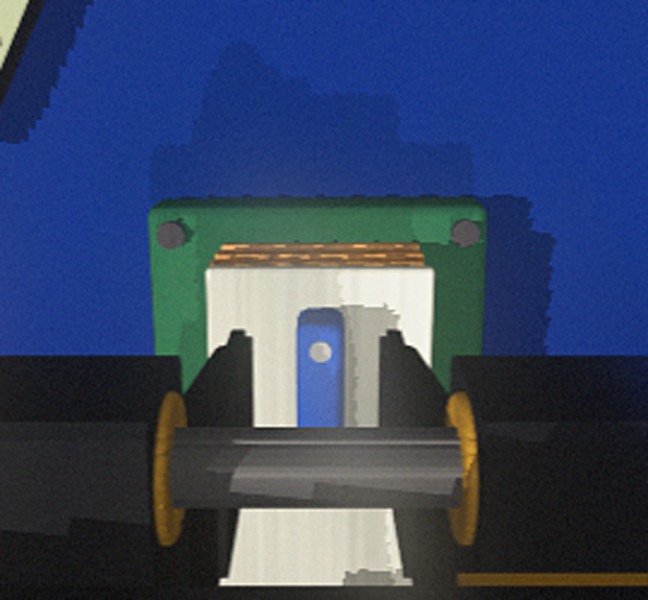

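Plate lies square: its corners (206,268)/(434,268) of the crop are centred over the pile (214–424) and base. Now the pedal: the tool must lean, and rows only turn about z, so I test what the arm does past its last joint's range, in free space.

Emit:
move_arm(commands=[[[-0.5,0,1],1,-1],[[0,0,1],1,-1],[[0,0,0],1,-1],[[0,0,0],1,-1],[[0,0,0],1,-1],[[0,0,0],1,-1],[[0,0,0],0,-1]])

```text
t: 13.55
eef_pos: [518.9, -272.5, 463.9]
tcp_rot: [-3.095, -0.087, -2.572]
ft_force: [0.0, 0.2, 0.1]
opening: 0.005
grip_force: 0.0
```

```bash
python3 - <<'E'
from h import *
np.set_printoptions(precision=3,suppress=True)
s=env.state(); print(s['t'],s['eef_pos'],s['tcp_rot'],s['joints'])
from scipy.optimize import least_squares
D=[(.491,1.559,1.092,625,404.8),(.27,1.927,.943,467.4,404.9),(.488,1.566,1.088,622.5,404.2),(.436,1.629,1.076,593,414.1)]
E
```

```text
13.55 [ 518.937 -272.512  463.894] [-3.095 -0.087 -2.572] [-0.582  0.382  1.578 -0.107  1.176 -2.684]
```

Emit:
move_arm(commands=[[[0,0,0.5],-1,-1],[[0,0,0.5],-1,-1],[[0,0,0],0,-1],[[0,0,0],0,-1]])

```text
t: 13.88
eef_pos: [517.2, -275.5, 495.1]
tcp_rot: [-3.093, -0.085, -2.736]
ft_force: [0.5, -0.0, -1.0]
opening: 0.003
grip_force: 0.0
```

```bash
python3 - <<'E'
from h import *
np.set_printoptions(precision=3,suppress=True)
s=env.state(); print(s['t'],s['eef_pos'],s['tcp_rot'],s['joints'])
from scipy.spatial.transform import Rotation as R
for e in ([-3.095,-.087,-2.572],s['tcp_rot']): print(R.from_euler('xyz',e).as_matrix()[:,2])
E
```

```text
13.8833 [ 517.21  -275.497  495.066] [-3.093 -0.085 -2.736] [-0.588  0.36   1.529 -0.103  1.26  -2.535]
[-0.048 -0.086 -0.995]
[-0.059 -0.078 -0.995]
```

Past the limit the arm leans, and the lean persists when turning back. So I can pump the lean up (pitch is what sets the body's slope), then turn to the guard's direction.

Emit:
move_arm(commands=[[[0,0,0],1,-1],[[0,0,0],1,-1],[[-0.3,-0.4,0],1,-1],[[-0.3,-0.4,0],1,-1],[[-0.3,-0.4,0],1,-1],[[-0.3,-0.4,0],1,-1],[[-0.3,-0.4,0],1,-1],[[-0.3,-0.4,0],1,-1]])

```text
t: 14.55
eef_pos: [523.1, -194.7, 445.3]
tcp_rot: [-2.969, -0.235, -2.325]
ft_force: [0.2, -0.2, 0.3]
opening: 0.004
grip_force: 0.0
```

```bash
python3 - <<'E'
from h import *
np.set_printoptions(precision=3,suppress=True)
s=env.state(); print(s['t'],s['eef_pos'],s['tcp_rot'],s['joints'])
E
```

```text
14.55 [ 523.129 -194.677  445.344] [-2.969 -0.235 -2.325] [-0.435  0.351  1.688 -0.322  1.031 -2.686]
```

Emit:
move_arm(commands=[[[-0.4,-0.8,0.4],1,-1],[[-0.4,-0.8,0.4],1,-1],[[-0.4,-0.8,0.4],1,-1],[[-0.4,-0.8,0.4],1,-1],[[-0.4,-0.8,0.4],1,-1],[[-0.4,-0.8,0.4],1,-1],[[-0.4,-0.8,0.4],1,-1]])

```text
t: 15.13
eef_pos: [461.6, -190.7, 399.9]
tcp_rot: [-2.759, -0.428, -2.025]
ft_force: [0.1, -0.5, -0.1]
opening: 0.004
grip_force: 0.0
```

```bash
python3 - <<'E'
from h import *
np.set_printoptions(precision=3,suppress=True)
s=env.state(); print(s['t'],s['eef_pos'],s['tcp_rot'],s['joints'])
E
```

```text
15.1333 [ 461.623 -190.667  399.868] [-2.759 -0.428 -2.025] [-0.461  0.297  1.943 -0.729  0.612 -2.686]
```

Emit:
move_arm(commands=[[[0.2,-0.6,0.8],1,-1],[[0.2,-0.6,0.8],1,-1],[[0.2,-0.6,0.8],1,-1],[[0.2,-0.6,0.8],1,-1],[[0.2,-0.6,0.8],1,-1]])

```text
t: 15.55
eef_pos: [479.6, -201.1, 403.8]
tcp_rot: [-2.604, -0.553, -1.773]
ft_force: [0.4, 0.2, 0.2]
opening: 0.005
grip_force: 0.0
```

```bash
cat > kin.py <<'E'
from h import *
from scipy.spatial.transform import Rotation as R
from scipy.optimize import least_squares
rz=lambda a:R.from_euler('z',a); ry=lambda a:R.from_euler('y',a)
# q4,q6 about z, q5 about y, home straight up
def fk(q,L):
    a1,h,L2,e,L3,d=L
    A=rz(q[0])*ry(q[1]); p=rz(q[0]).apply([a1,0,h])+A.apply([0,0,L2])
    A=A*ry(q[2]); p=p+A.apply([e,0,L3]); A=A*rz(S4*q[3])*ry(q[4]); p=p+A.apply([0,0,d]); A=A*rz(S6*q[5]+C6)
    return p,A
S4=S6=1;C6=0
D=[([1.154,.491,1.559,0,1.092,-.106],[191.1,595.1,404.8],None),
([-.162,.27,1.927,-.001,.943,-1.259],[467.4,-6.6,404.9],[3.141,0,2.67]),
([-.739,.436,1.629,0,1.076,-2.513],[479.9,-348.3,414.1],[-3.141,.001,-2.939]),
([-.582,.382,1.578,-.107,1.176,-2.684],[518.9,-272.5,463.9],[-3.095,-.087,-2.572]),
([-.435,.351,1.688,-.322,1.031,-2.686],[523.1,-194.7,445.3],[-2.969,-.235,-2.325]),
([-.461,.297,1.943,-.729,.612,-2.686],[461.6,-190.7,399.9],[-2.759,-.428,-2.025])]
def res(L): return np.concatenate([fk(q,L)[0]-p for q,p,_ in D])
E
python3 - <<'E'
import kin; from kin import *
np.set_printoptions(precision=3,suppress=True)
s=env.state(); print(s['t'],s['eef_pos'],s['tcp_rot'],s['joints'])
D.append((s['joints'],s['eef_pos'],s['tcp_rot']))
for kin.S4 in(1,-1):
    r=least_squares(res,[100,400,400,0,400,100],loss='linear'); print(kin.S4,r.x,np.abs(r.fun).max())
    for kin.S6 in(1,-1):
        print(kin.S6,[(fk(q,r.x)[1].inv()*R.from_euler('xyz',e)).as_rotvec() for q,p,e in D[1:]])
E
```

```text
15.55 [ 479.602 -201.125  403.771] [-2.604 -0.553 -1.773] [-0.478  0.305  1.948 -1.026  0.351 -2.686]
1 [ 110.874 -156.985  599.631  -93.351  217.234  -53.227] 74.23854742869342
1 [array([-0.002,  0.001,  1.569]), array([ 0.001, -0.   ,  1.571]), array([-0.   , -0.001,  1.571]), array([-0.   ,  0.   ,  1.571]), array([ 0.   , -0.   ,  1.571]), array([0.   , 0.   , 1.571])]
-1 [array([ 0.   ,  0.002, -0.949]), array([0.001, 0.   , 2.829]), array([-0.   , -0.001,  2.486]), array([-0.001, -0.   ,  2.482]), array([ 0.   , -0.   ,  2.482]), array([0.   , 0.   , 2.483])]
-1 [-32.213 281.993 589.918  77.618 461.691 116.852] 66.52080355135591
1 [array([-0.   ,  0.002,  1.568]), array([ 0.001, -0.   ,  1.571]), array([-0.07 ,  0.205,  1.484]), array([-0.19 ,  0.554,  1.198]), array([-0.255,  0.746,  0.292]), array([-0.195,  0.57 , -0.412])]
-1 [array([ 0.001,  0.001, -0.95 ]), array([0.001, 0.   , 2.829]), array([-0.18 ,  0.179,  2.394]), array([-0.473,  0.472,  2.078]), array([-0.59 ,  0.589,  1.153]), array([-0.427,  0.427,  0.473])]
```

```bash
cat > kin.py <<'E'
from h import *
from scipy.spatial.transform import Rotation as R
from scipy.optimize import least_squares
rz=lambda a:R.from_euler('z',a); ry=lambda a:R.from_euler('y',a)
def fk(q,L):
    a1,b,h,L2,e,L3,f,g,d=L
    A=rz(q[0])*ry(q[1]); p=rz(q[0]).apply([a1,b,h])+A.apply([0,0,L2])
    A=A*ry(q[2]); p=p+A.apply([e,0,L3]); A=A*rz(q[3]); A=A*ry(q[4]); p=p+A.apply([f,g,d]); A=A*rz(q[5]+np.pi/2)
    return p,A
D=[([1.154,.491,1.559,0,1.092,-.106],[191.1,595.1,404.8],None),
([-.162,.27,1.927,-.001,.943,-1.259],[467.4,-6.6,404.9],[3.141,0,2.67]),
([-.679,.488,1.566,0,1.088,-2.455],[523.18,-337.28,404.17],None),
([-.739,.436,1.629,0,1.076,-2.513],[479.9,-348.3,414.1],[-3.141,.001,-2.939]),
([-.582,.382,1.578,-.107,1.176,-2.684],[518.9,-272.5,463.9],[-3.095,-.087,-2.572]),
([-.588,.36,1.529,-.103,1.26,-2.535],[517.21,-275.5,495.07],[-3.095,-.087,-2.572]),
([-.435,.351,1.688,-.322,1.031,-2.686],[523.1,-194.7,445.3],[-2.969,-.235,-2.325]),
([-.461,.297,1.943,-.729,.612,-2.686],[461.6,-190.7,399.9],[-2.759,-.428,-2.025]),
([-.478,.305,1.948,-1.026,.351,-2.686],[479.602,-201.125,403.771],[-2.604,-.553,-1.773])]
def res(L): return np.concatenate([fk(q,L)[0]-p for q,p,_ in D]+[1e-3*(np.array(L)-[0,0,400,600,0,500,0,0,100])])
L=least_squares(res,[0,50,400,600,0,500,0,0,100]).x
lo=np.array([-3.1,-.84,.05,-1.13,.06,-2.69]);hi=np.array([3.1,2.19,2.79,4.28,2.93,2.69])
def ik(p,A,q0):
    f=lambda q:np.r_[(fk(q,L)[0]-p)/100,(A.inv()*fk(q,L)[1]).as_rotvec()]
    r=least_squares(f,np.clip(q0,lo+.01,hi-.01),bounds=(lo,hi)); return r.x,np.abs(r.fun).max()
E
python3 - <<'E'
from kin import *
np.set_printoptions(precision=3,suppress=True)
print(L,np.abs(res(L)[:-9]).max())
gx=.212; tip=np.array([533,294,58.])
for p,r in((-.553,.537),(-.6,.4),(-.65,0)):
  for dy in(0,-.3,.3,-.6,.6):
    A=R.from_euler('xyz',[np.pi+r,p,gx+dy]); P=tip-190*A.as_matrix()[:,2]
    best=min((ik(P,A,[.5,.1,2.2,q4,.6,q6]) for q4 in(-.5,.5) for q6 in(-1.5,1.8)),key=lambda t:t[1])
    print(p,r,dy,P,best)
E
```

```text
[ -5.813  64.95  200.777 590.628  44.776 414.279  -1.962   1.698  86.356] 2.4125192051200752
-0.553 0.537 0 [469.622 180.936 196.924] (array([ 0.148,  0.663,  2.139,  1.843,  0.594, -0.389]), np.float64(1.1368683772161603e-15))
-0.553 0.537 -0.3 [439.04  204.716 196.924] (array([ 0.246,  0.649,  2.209,  2.4  ,  0.519, -0.598]), np.float64(3.0438221387818487e-12))
-0.553 0.537 0.3 [505.865 167.257 196.924] (array([ 0.092,  0.689,  2.029,  1.396,  0.722, -0.244]), np.float64(2.842170943040401e-15))
-0.553 0.537 -0.6 [416.851 236.471 196.924] (array([ 0.373,  0.646,  2.226,  3.014,  0.482, -0.829]), np.float64(1.1368683772161603e-15))
-0.553 0.537 0.6 [544.532 164.899 196.924] (array([ 0.075,  0.727,  1.895,  1.072,  0.889, -0.185]), np.float64(5.684341886080802e-16))
-0.6 0.4 0 [451.967 200.875 202.435] (array([ 0.224,  0.639,  2.17 ,  2.144,  0.474, -0.618]), np.float64(6.730727086790012e-14))
-0.6 0.4 -0.3 [428.066 228.981 202.435] (array([ 0.336,  0.631,  2.202,  2.782,  0.411, -0.888]), np.float64(6.275362174346098e-15))
-0.6 0.4 0.3 [483.107 181.088 202.435] (array([ 0.142,  0.657
[... 288 characters left out ...]
38, -0.327]), np.float64(5.684341886080802e-16))
-0.65 0 0 [420.589 269.805 209.256] (array([ 0.468,  0.621,  2.144,  3.688,  0.299, -1.892]), np.float64(9.250558652418306e-12))
-0.65 0 -0.3 [418.46  304.106 209.256] (array([ 0.569,  0.631,  2.03 , -1.13 ,  0.403, -2.69 ]), np.float64(0.28526890933021765))
-0.65 0 0.3 [432.76  237.666 209.256] (array([ 0.358,  0.616,  2.169,  2.825,  0.302, -1.391]), np.float64(3.9790393202565614e-15))
-0.65 0 -0.6 [426.562 337.503 209.256] (array([ 0.622,  0.661,  1.958, -1.13 ,  0.551, -2.686]), np.float64(0.09715588438304465))
-0.65 0 0.6 [453.884 210.559 209.256] (array([ 0.253,  0.622,  2.148,  2.103,  0.382, -1.028]), np.float64(1.198827703774441e-12))
```

```bash
cat > clr.py <<'E'
from kin import *
gyaw=.212; HE=np.array([520.5,291.]) 
G=rz(gyaw)
def g2w(v): v=np.asarray(v,float); return G.apply(v)+np.r_[HE,0]   # x from hood edge, z abs
def bd(P,lo_,hi_): return np.linalg.norm(np.maximum(np.maximum(lo_-P,P-hi_),0),axis=1).min()
roof=np.array([[x,y,z] for x in np.r_[0:60:13j] for y in np.r_[-71:71:25j] for z in(160,163,166)])
tipc=np.array([[x,y,190] for x in(-10,10) for y in(-12,12)],float)
def clear(p,r,dy,k,z,yo=0):
    A=R.from_euler('xyz',[np.pi+r,p,dy])   # guard frame
    c=A.apply(tipc); i=c[:,2].argmin()
    C=np.array([13-k,yo,z])-c[i]            # TCP in guard(hood edge) frame
    Q=A.inv().apply(roof-C)
    return bd(Q,[-37.5,-90,0],[37.5,90,112]),bd(Q,[-11,-14,100],[11,14,190]),C,c[i]
E
python3 - <<'E'
from clr import *
np.set_printoptions(precision=1,suppress=True)
for p,r in((-.553,.537),(-.62,.62)):
  for dy in(-.8,-.6,-.4,-.2,0,.2,.4):
    print(p,r,dy,[np.array(clear(p,r,dy,k,z)[:2]) for k,z in((0,60),(5,60),(5,34))])
E
```

```text
-0.553 0.537 -0.8 [array([ 0. , 26.2]), array([ 0. , 29.8]), array([ 0. , 48.1])]
-0.553 0.537 -0.6 [array([ 0. , 26.5]), array([ 0. , 30.1]), array([ 0. , 48.3])]
-0.553 0.537 -0.4 [array([ 0. , 25.8]), array([ 0. , 29.6]), array([ 0. , 47.5])]
-0.553 0.537 -0.2 [array([ 0. , 23.9]), array([ 0. , 27.9]), array([ 4.1, 45.8])]
-0.553 0.537 0 [array([ 0. , 20.5]), array([ 0. , 24.7]), array([11.9, 43.6])]
-0.553 0.537 0.2 [array([ 0. , 16.5]), array([ 0., 20.]), array([ 0. , 41.3])]
-0.553 0.537 0.4 [array([ 0. , 13.1]), array([ 0. , 15.6]), array([ 0. , 39.2])]
-0.62 0.62 -0.8 [array([ 0., 34.]), array([ 3. , 37.3]), array([ 0. , 56.8])]
-0.62 0.62 -0.6 [array([ 1., 34.]), array([ 5.6, 37.4]), array([ 0. , 56.5])]
-0.62 0.62 -0.4 [array([ 2.8, 32.9]), array([ 7.7, 36.5]), array([ 7.5, 55.1])]
-0.62 0.62 -0.2 [array([ 1.9, 30.7]), array([ 6.3, 34.4]), array([15.1, 52.6])]
-0.62 0.62 0 [array([ 0. , 26.6]), array([ 4.1, 30.6]), array([19.2, 49.5])]
-0.62 0.62 0.2 [array([ 0. , 21.5]), array([ 0. , 24.9]), array([ 7.8, 46.2])]
-0.62 0.62 0.4 [array([ 0. , 17.1]), array([ 0. , 19.6]), array([ 0. , 43.4])]
```

Emit:
move_arm(commands=[[[0.1,-0.6,0.8],1,-1],[[0.1,-0.6,0.8],1,-1],[[0.1,-0.6,0.8],1,-1],[[0.1,-0.6,0.8],1,-1],[[0,0,0],0,-1]])

```text
t: 15.97
eef_pos: [501.4, -191.0, 422.5]
tcp_rot: [-2.467, -0.582, -1.643]
ft_force: [-0.6, -0.5, -0.4]
opening: 0.006
grip_force: 0.0
```

```bash
python3 - <<'E'
from h import *
np.set_printoptions(precision=3,suppress=True)
s=env.state(); print(s['t'],s['eef_pos'],s['tcp_rot'],s['joints'])
E
```

```text
15.9667 [ 501.383 -191.05   422.533] [-2.467 -0.582 -1.643] [-0.463  0.296  1.921 -1.134  0.176 -2.686]
```

```bash
python3 - <<'E'
from clr import *
np.set_printoptions(precision=2,suppress=True)
p,r=-.582,.674
for dy in(-.6,-.5,-.4,-.3,-.2,-.1):
    print(dy,[np.array(clear(p,r,dy,k,z)[:2]) for k,z in((0,60),(5,60),(5,45),(5,34))])
dy=-.3
_,_,C,c=clear(p,r,dy,4,60); print('C',C,'corner',c,'world TCP',g2w(C))
# path: joints along candidate waypoints
q=env.state()['joints']
def go(P0,y0,P1,y1,n,q):
    for t in np.linspace(0,1,n+1)[1:]:
        q,e=ik(np.array(P0)+(np.array(P1)-P0)*t,R.from_euler('xyz',[np.pi+r,p,y0+(y1-y0)*t]),q)
        print(q,round(e,3))
    return q
yf=gyaw+dy-2*np.pi
W=g2w(C); pre=W+G.apply([-90,0,60]); print('pre',pre)
q=go([501,-191,422],-1.643,[480,-150,480],-3.0,4,q)
q=go([480,-150,480],-3.0,[430,50,400],yf+1.0,6,q)
q=go([430,50,400],yf+1.0,pre,yf,6,q)
q=go(pre,yf,W,yf,3,q)
E
```

```text
-0.6 [array([ 1.24, 33.71]), array([ 5.37, 37.05]), array([ 1.43, 48.02]), array([ 0.  , 56.12])]
-0.5 [array([ 1.24, 32.86]), array([ 5.97, 36.31]), array([ 3.95, 47.15]), array([ 2.72, 55.15])]
-0.4 [array([ 0.92, 31.76]), array([ 5.87, 35.37]), array([ 6.26, 45.9 ]), array([ 6.52, 53.98])]
-0.3 [array([ 0.02, 30.34]), array([ 4.68, 34.1 ]), array([ 7.42, 44.19]), array([ 9.44, 52.53])]
-0.2 [array([ 0.  , 28.49]), array([ 3.59, 32.32]), array([ 8.36, 42.27]), array([11.93, 50.92])]
-0.1 [array([ 0.  , 26.22]), array([ 2.3 , 30.09]), array([ 8.91, 40.34]), array([13.79, 49.33])]
C [-97.18 -81.47 195.77] corner [ 106.18   81.47 -135.77] world TCP [442.63 190.91 195.77]
pre [354.65 171.97 255.77]
[-0.41  0.28  1.89 -1.13  0.49 -2.44] 0.014
[-0.36  0.28  1.86 -1.09  0.8  -2.23] 0.0
[-0.32  0.28  1.81 -0.99  1.1  -2.08] 0.0
[-0.31  0.29  1.75 -0.87  1.38 -1.92] 0.0
[-0.27  0.32  1.75 -0.68  1.63 -1.63] 0.0
[-0.24  0.33  1.76 -0.43  1.8  -1.31] 0.0
[-0.23  0.34  1.79 -0.12  1.86 -0.95] 0.0
[-0.22  0.33  1.85  0.19  1.8  -0.6 ] 0.0
[-0.21  0.32  1.92  0.48  1.64 -0.31] 0.0
[-0.17  0.29  2.01  0.75  1.4  -0.08] 0.0
[-0.14  0.3   2.09  0.88  1.23 -0.04] 0.0
[-0.1   0.31  2.16  1.04  1.07 -0.04] 0.0
[-0.05  0.34  2.24  1.24  0.92 -0.08] 0.0
[ 0.02  0.37  2.3   1.51  0.78 -0.18] 0.0
[ 0.09  0.42  2.36  1.85  0.7  -0.34] 0.0
[ 0.18  0.48  2.4   2.25  0.68 -0.55] 0.0
[ 0.19  0.55  2.35  2.26  0.68 -0.56] 0.0
[ 0.19  0.61  2.29  2.27  0.68 -0.56] 0.0
[ 0.19  0.67  2.22  2.26  0.68 -0.55] 0.0
```

```bash
python3 - <<'E'
from clr import *
np.set_printoptions(precision=1,suppress=True)
p,r,dy=-.582,.674,-.35
S=read_camera('side');Sc=read_camera('scene')
for n,px in dict(tapeS=(222.5,227),fanbase=(337,213),fantop=(350,155)).items(): print(n,atz(S,px,12),atz(S,px,200))
print('tape scene',atz(Sc,(221.5,263),12))
print('fan tri',tri([Sc,S],[(343,195),(345,180)]),'fan top',tri([Sc,S],[(343,167),(348,155)]))
A=R.from_euler('xyz',[np.pi+r,p,dy]); 
for k,z in((5,60),(5,32)):
    b,f,C,c=clear(p,r,dy,k,z); print('clear',b,f,'C',C,'W',g2w(C))
    for X in [[x,y,zz] for zz in(0,112) for x in(-37.5,37.5) for y in(-90,90)]: print(X,g2w(C+A.apply(X)))
E
```

```text
tapeS [364.9 225.5  12. ] [317.8 124.  200. ]
fanbase [688.2  12.1  12. ] [589.8 -55.5 200. ]
fantop [904.6 157.6  12. ] [771.8  66.9 200. ]
tape scene [368.  227.5  12. ]
fan tri [742.1  42.8 118.6] fan top [768.8  66.3 199.7]
clear 5.265654735739519 34.72041934133995 C [-102.1  -76.1  195.8] W [436.7 195.2 195.8]
[-37.5, -90, 0] [384.7 273.4 222.1]
[-37.5, 90, 0] [426.5 125.6 128.2]
[37.5, -90, 0] [446.8 264.7 263.3]
[37.5, 90, 0] [488.6 117.  169.5]
[-37.5, -90, 112] [442. 336. 149.]
[-37.5, 90, 112] [483.8 188.2  55.1]
[37.5, -90, 112] [504.  327.4 190.2]
[37.5, 90, 112] [545.9 179.6  96.4]
clear 8.194732360562702 54.83301763868293 C [-102.1  -76.1  167.8] W [436.7 195.2 167.8]
[-37.5, -90, 0] [384.7 273.4 194.1]
[-37.5, 90, 0] [426.5 125.6 100.2]
[37.5, -90, 0] [446.8 264.7 235.3]
[37.5, 90, 0] [488.6 117.  141.5]
[-37.5, -90, 112] [442. 336. 121.]
[-37.5, 90, 112] [483.8 188.2  27.1]
[37.5, -90, 112] [504.  327.4 162.2]
[37.5, 90, 112] [545.9 179.6  68.4]
```

Emit:
move_arm(commands=[[[-0.04,0.08,0.12],-1,-1],[[-0.04,0.08,0.12],-1,-1],[[-0.04,0.08,0.12],-1,-1],[[-0.04,0.08,0.12],-1,-1],[[-0.04,0.08,0.12],-1,-1],[[-0.04,0.08,0.12],-1,-1],[[-0.04,0.08,0.12],-1,-1],[[-0.04,0.08,0.12],-1,-1],[[-0.04,0.08,0.12],-1,-1],[[-0.04,0.08,0.12],-1,-1],[[-0.04,0.08,0.12],-1,-1],[[-0.04,0.08,0.12],-1,-1],[[-0.04,0.08,0.12],-1,-1],[[-0.04,0.08,0.12],-1,-1],[[-0.04,0.08,0.12],-1,-1],[[-0.04,0.08,0.12],-1,-1],[[-0.04,0.08,0.12],-1,-1]])

```text
t: 17.48
eef_pos: [480.8, -152.7, 487.7]
tcp_rot: [-2.477, -0.58, -3.005]
ft_force: [-0.7, -0.2, 1.0]
opening: 0.005
grip_force: 0.0
```

Emit:
move_arm(commands=[[[-0.06,0.22,-0.1],-1,-1],[[-0.06,0.22,-0.1],-1,-1],[[-0.06,0.22,-0.1],-1,-1],[[-0.06,0.22,-0.1],-1,-1],[[-0.06,0.22,-0.1],-1,-1],[[-0.06,0.22,-0.1],-1,-1],[[-0.06,0.22,-0.1],-1,-1],[[-0.06,0.22,-0.1],-1,-1],[[-0.06,0.22,-0.1],-1,-1],[[-0.06,0.22,-0.1],-1,-1],[[-0.06,0.22,-0.1],-1,-1],[[-0.06,0.22,-0.1],-1,-1],[[-0.06,0.22,-0.1],-1,-1],[[-0.06,0.22,-0.1],-1,-1],[[-0.06,0.22,-0.1],-1,-1],[[-0.06,0.22,-0.1],-1,-1],[[-0.06,0.22,-0.1],-1,-1],[[-0.06,0.22,-0.1],-1,-1],[[-0.06,0.22,-0.1],-1,-1],[[-0.06,0.22,-0.1],-1,-1]])

```text
t: 19.15
eef_pos: [444.8, -20.6, 427.6]
tcp_rot: [-2.473, -0.579, 1.676]
ft_force: [-0.8, 0.6, 0.2]
opening: -0.0
grip_force: 0.0
```

Emit:
move_arm(commands=[[[-0.06,0.22,-0.1],-1,-1],[[-0.06,0.22,-0.1],-1,-1],[[-0.06,0.22,-0.1],-1,-1],[[-0.06,0.22,-0.1],-1,-1],[[-0.06,0.22,-0.1],-1,-1],[[-0.06,0.22,-0.1],-1,-1],[[-0.06,0.22,-0.1],-1,-1],[[-0.06,0.22,-0.1],-1,-1],[[-0.06,0.22,-0.1],-1,-1],[[-0.06,0.22,-0.1],-1,-1]])

```text
t: 19.98
eef_pos: [426.7, 45.4, 397.6]
tcp_rot: [-2.474, -0.577, 0.877]
ft_force: [-0.0, 0.3, -0.7]
opening: 0.005
grip_force: 0.0
```

Emit:
move_arm(commands=[[[-0.19,0.31,-0.34],-0.91,-1],[[-0.19,0.31,-0.34],-0.91,-1],[[-0.19,0.31,-0.34],-0.91,-1],[[-0.19,0.31,-0.34],-0.91,-1],[[-0.19,0.31,-0.34],-0.91,-1],[[-0.19,0.31,-0.34],-0.91,-1],[[-0.19,0.31,-0.34],-0.91,-1],[[-0.19,0.31,-0.34],-0.91,-1],[[-0.19,0.31,-0.34],-0.91,-1],[[-0.19,0.31,-0.34],-0.91,-1],[[-0.19,0.31,-0.34],-0.91,-1],[[-0.19,0.31,-0.34],-0.91,-1],[[-0.19,0.31,-0.34],-0.91,-1],[[-0.19,0.31,-0.34],-0.91,-1],[[0,0,0],0,-1],[[0,0,0],0,-1]])

```text
t: 21.32
eef_pos: [346.9, 175.7, 255.0]
tcp_rot: [-2.476, -0.575, -0.133]
ft_force: [-0.3, 0.3, 0.8]
opening: 0.002
grip_force: 0.0
```

```bash
python3 - <<'E'
from clr import *
np.set_printoptions(precision=2,suppress=True)
s=env.state(); print(s['eef_pos'],s['tcp_rot'],s['joints'],s['ft_force'])
ro,p,y=s['tcp_rot']; r=ro+np.pi
b,f,C,c=clear(p,r,y-gyaw,5,62); print(b,f,'W',g2w(C),'go',g2w(C)-s['eef_pos'])
for z in(45,33): print(clear(p,r,y-gyaw,5,z)[:2])
A=R.from_euler('xyz',s['tcp_rot']); tip=s['eef_pos']+A.apply([0,0,190]); print('tip',tip)
ims=[]
for k,bx in(('scene',(150,260,180,320)),('side',(110,220,190,330))):
    q=read_camera(k); im=q['image'].copy()
    a,b_,c_,d=bx; sub=cv2.resize(im[a:b_,c_:d],(560,440),interpolation=cv2.INTER_CUBIC)
    t=proj(q,[tip])[0]; cv2.circle(sub,(int((t[0]-c_)*4),int((t[1]-a)*4)),6,(255,0,0),1); ims.append(sub)
cv2.imwrite('pics/g5.png',cv2.resize(np.hstack(ims)[:,:,::-1],(800,314)))
E
```

```text
[346.95 175.71 255.  ] [-2.48 -0.58 -0.13] [ 0.2   0.48  2.42  2.34  0.67 -0.58] [-0.28  0.27  0.81]
4.340864937593948 32.613974567967944 W [437.75 195.97 199.07] go [ 90.8   20.26 -55.93]
(np.float64(5.903157248811213), np.float64(44.18090554451587))
(np.float64(7.079197163418392), np.float64(53.22423611251189))
tip [443.09 281.21 129.59]
```

View pics/g5.png

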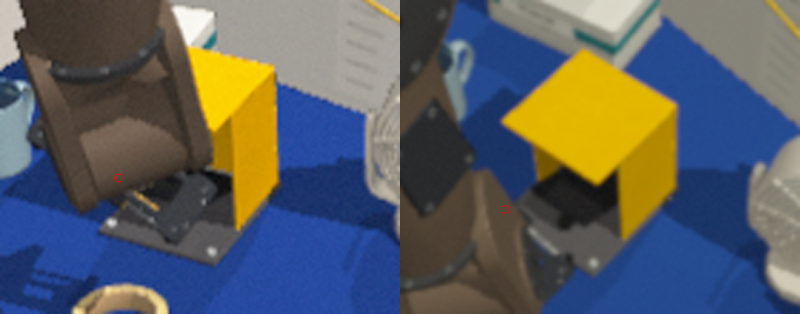

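The tool stands in front of the guard opening, leaning in (body at (190,210) in the left crop); clear of the tape roll. Going in to just above the pedal.

Emit:
move_arm(commands=[[[0.4,0.09,-0.25],0,-1],[[0.5,0.11,-0.3],0,-1],[[0.5,0.11,-0.3],0,-1],[[0.5,0.11,-0.3],0,-1],[[0.5,0.11,-0.3],0,-1],[[0.4,0.09,-0.25],0,-1],[[0.2,0.05,-0.15],0,-1],[[0,0,0],0,-1],[[0,0,0],0,-1]])

```text
t: 22.17
eef_pos: [437.1, 195.0, 200.1]
tcp_rot: [-2.476, -0.577, -0.138]
ft_force: [-0.0, -1.0, 0.6]
opening: 0.003
grip_force: 0.0
```

```bash
python3 - <<'E'
from clr import *
np.set_printoptions(precision=2,suppress=True)
s=env.state(); print(s['eef_pos'],s['tcp_rot'],s['ft_force'],s['moment'])
ro,p,y=s['tcp_rot']; r=ro+np.pi
b,f,C,c=clear(p,r,y-gyaw,5,62); print(b,f,'go',g2w(C)-s['eef_pos'])
for n in('scene','side'):
    q=read_camera(n); print(n,[(h['at'],round(h['confidence'],2)) for h in search_frame('hood_edge',q)[:1]])
q=read_camera('wrist'); save(q,'w6')
print(proj(q,g2w([[0,-71,160],[0,71,160],[3,0,61],[3,-44,61],[3,44,61]])))
E
```

```text
[437.13 195.02 200.12] [-2.48 -0.58 -0.14] [-0.02 -0.97  0.6 ] [-0.36  0.43 -0.02]
4.5276163634472955 32.78846505168336 go [-0.04  1.35 -1.21]
scene [([252.1, 220.4], 0.81)]
side [([266.1, 155.2], 0.76)]
[[387.2  173.64]
 [ 28.55 256.48]
 [304.42 288.49]
 [389.99 281.43]
 [236.8  294.07]]
```

View pics/w6.png

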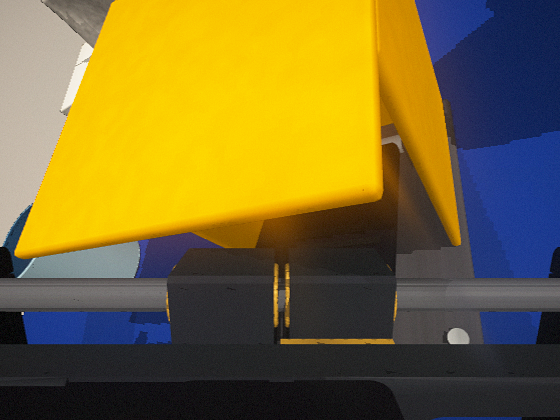

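```bash
python3 - <<'E'
from clr import *
np.set_printoptions(precision=2,suppress=True)
W=read_camera('wrist');S=read_camera('side');Sc=read_camera('scene')
for z in(160,163,166): print(z,'R',atz(W,(382,196),z),'L',atz(W,(20,256),z))
sc=lambda u,v:((u)/2.857+180-.5,v/2.308+120-.5)
def f(v,w=True):
    c,s=np.cos(v[2]),np.sin(v[2]); F=lambda y,z:np.array([v[0]-s*y,v[1]+c*y,z])
    o=[proj(Sc,F(71,166))[0]-sc(102,150),proj(Sc,F(-71,166))[0]-sc(218,172),proj(S,F(71,166))[0]-sc(130,73),proj(S,F(-71,166))[0]-sc(232,123)]
    if w: o+=[(proj(W,F(71,162))[0]-(20,256))/3,(proj(W,F(-71,162))[0]-(382,196))/3]
    return np.concatenate(o)
for w in(0,1):
    r=least_squares(f,[520,291,.21],args=(w,)); print(r.x,r.fun)
E
```

```text
160 R [530.58 221.99 160.  ] L [505.15 368.04 160.  ]
163 R [529.22 220.88 163.  ] L [505.   359.96 163.  ]
166 R [527.86 219.78 166.  ] L [504.86 351.89 166.  ]
[520.61 291.01   0.21] [-0.75  0.24 -0.04  0.26  1.19  0.41 -0.27 -0.5 ]
[517.55 291.14   0.18] [-1.08  0.31 -1.05  1.07  0.87  0.45 -1.49  0.43  0.59  0.05  0.09 -0.48]
```

Emit:
move_arm(commands=[[[-0.1,0.02,0],0,-1],[[0,0,-0.1],0,-1],[[0,0,-0.1],0,-1],[[0,0,0],0,-1]])

```text
t: 22.9
eef_pos: [434.2, 196.1, 193.3]
tcp_rot: [-2.476, -0.576, -0.138]
ft_force: [-0.3, -0.1, 0.8]
opening: 0.005
grip_force: 0.4
```

Emit:
move_arm(commands=[[[0,0,-0.1],0,-1],[[0,0,-0.1],0,-1],[[0,0,0],0,-1]])

```text
t: 23.15
eef_pos: [434.3, 196.1, 187.3]
tcp_rot: [-2.476, -0.576, -0.139]
ft_force: [0.8, -0.3, 2.7]
opening: 0.007
grip_force: 1.0
```

Emit:
move_arm(commands=[[[0,0,-0.1],0,-1],[[0,0,-0.1],0,-1],[[0,0,0],0,-1]])

```text
t: 23.4
eef_pos: [434.3, 196.1, 181.4]
tcp_rot: [-2.476, -0.576, -0.139]
ft_force: [0.3, -0.5, 3.5]
opening: 0.004
grip_force: 1.7
```

Emit:
move_arm(commands=[[[0,0,-0.08],0,-1],[[0,0,-0.08],0,-1],[[0,0,0],0,-1]])

```text
t: 23.65
eef_pos: [434.2, 196.0, 176.8]
tcp_rot: [-2.476, -0.576, -0.139]
ft_force: [-0.9, -1.5, 4.1]
opening: 0.005
grip_force: 2.2
```

Emit:
move_arm(commands=[[[0,0,-0.08],0,-1],[[0,0,-0.08],0,-1],[[0,0,0],0,-1]])

```text
t: 23.9
eef_pos: [434.2, 196.1, 172.4]
tcp_rot: [-2.474, -0.577, -0.139]
ft_force: [-4.2, -2.7, 11.3]
opening: 0.006
grip_force: 5.5
```

Emit:
move_arm(commands=[[[0,0,-0.07],0,-1],[[0,0,-0.07],0,-1],[[0,0,0],0,-1]])

```text
t: 24.15
eef_pos: [433.8, 196.0, 168.4]
tcp_rot: [-2.474, -0.577, -0.139]
ft_force: [-8.1, -4.2, 13.4]
opening: 0.003
grip_force: 6.8
```

Emit:
move_arm(commands=[[[0,0,-0.05],0,-1],[[0,0,-0.05],0,-1],[[0,0,0],0,-1]])

```text
t: 24.4
eef_pos: [433.6, 196.0, 165.6]
tcp_rot: [-2.475, -0.577, -0.138]
ft_force: [-9.8, -4.4, 14.9]
opening: 0.006
grip_force: 7.7
```

```bash
python3 - <<'E'
from clr import *
np.set_printoptions(precision=2,suppress=True)
s=env.state(); print(s['eef_pos'],s['ft_force'])
A=R.from_euler('xyz',s['tcp_rot']); print('corners',s['eef_pos']+A.apply(tipc))
ims=[]
for k,bx in(('scene',(195,305,395,535)),('side',(235,345,350,490))):
    q=read_camera(k); im=q['image']; a,b,c,d=bx; ims.append(cv2.resize(im[a:b,c:d],(400,314),interpolation=cv2.INTER_CUBIC))
q=read_camera('wrist'); w=cv2.resize(q['image'],(370,278))
top=np.hstack(ims); bot=np.zeros((278,800,3),np.uint8); bot[:,:370]=w
cv2.imwrite('pics/p7.png',np.vstack([top,bot])[:,:,::-1])
E
```

```text
[433.6  196.01 165.56] [-9.84 -4.44 14.92]
corners [[519.45 312.25  41.21]
 [524.87 292.46  28.77]
 [536.06 309.94  52.12]
 [541.47 290.15  39.68]]
```

View pics/p7.png

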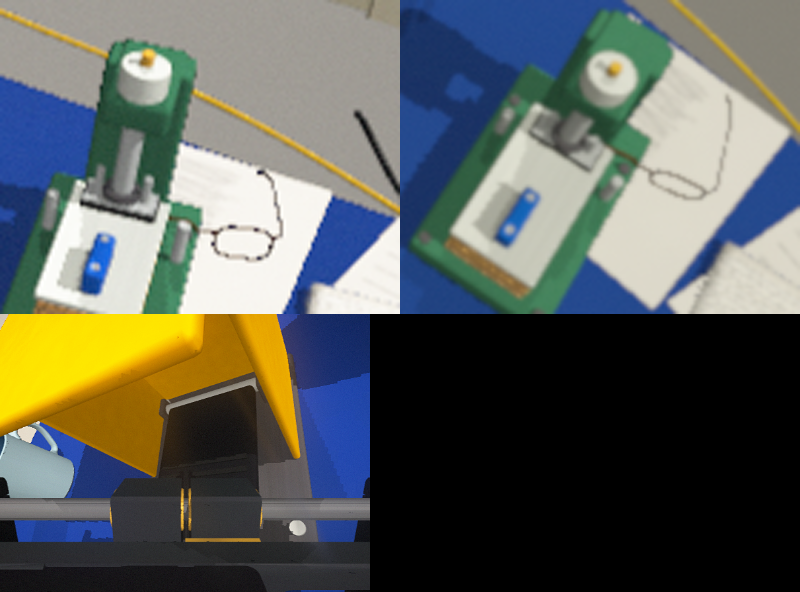

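The pad is down on the plate (crop (125,195)) and the plate remains square; the pedal is nearly down. Pressing on until it gets stiff.

Emit:
move_arm(commands=[[[-0.03,0,-0.05],0,-1],[[0,0,-0.05],0,-1],[[0,0,0],0,-1]])

```text
t: 24.8
eef_pos: [433.0, 196.0, 163.3]
tcp_rot: [-2.472, -0.579, -0.141]
ft_force: [-11.9, -9.3, 26.5]
opening: 0.007
grip_force: 12.8
```

Emit:
move_arm(commands=[[[0,0,-0.05],0,-1],[[0,0,-0.05],0,-1],[[0,0,0],0,-1]])

```text
t: 25.05
eef_pos: [432.7, 195.9, 161.3]
tcp_rot: [-2.469, -0.581, -0.142]
ft_force: [-17.5, -14.8, 43.4]
opening: 0.003
grip_force: 21.2
```

Emit:
move_arm(commands=[[[0,0,0.03],0,-1],[[0,0,0],0,-1],[[0,0,0],0,-1],[[0,0,0],0,-1],[[0,0,0],0,-1],[[0,0,0],0,-1],[[0,0,0],0,-1],[[0,0,0],0,-1],[[0,0,0],0,-1],[[0,0,0],0,-1],[[0,0,0],0,-1],[[0,0,0],0,-1],[[0,0,0],0,-1],[[0,0,0],0,-1],[[0,0,0],0,-1],[[0,0,0],0,-1],[[0,0,0],0,-1],[[0,0,0],0,-1]])

```text
t: 26.55
eef_pos: [432.8, 195.9, 162.1]
tcp_rot: [-2.47, -0.581, -0.141]
ft_force: [-16.2, -12.1, 36.0]
opening: 0.004
grip_force: 18.0
```

Emit:
move_arm(commands=[[[0,0,0.1],0,-1],[[0,0,0.1],0,-1],[[0,0,0.12],0,-1],[[0,0,0.12],0,-1],[[0,0,0.12],0,-1],[[0,0,0.12],0,-1],[[0,0,0.12],0,-1],[[-0.02,0,0.12],0,-1],[[-0.1,-0.02,0.12],0,-1],[[-0.2,-0.04,0.12],0,-1],[[-0.4,-0.08,0.25],0,-1],[[-0.5,-0.1,0.3],0,-1],[[-0.5,-0.1,0.3],0,-1],[[-0.5,-0.1,0.4],0,-1],[[-0.5,-0.1,0.6],0,-1],[[-0.2,-0.1,1],0,-1],[[0,-0.2,1],0,-1],[[0,-0.3,1],0,-1],[[0,0,0],0,-1]])

```text
t: 28.13
eef_pos: [344.9, 162.4, 340.4]
tcp_rot: [-2.473, -0.58, -0.139]
ft_force: [-0.2, 0.6, -0.7]
opening: 0.001
grip_force: 0.0
```

```bash
python3 - <<'E'
from clr import *
np.set_printoptions(precision=2,suppress=True)
s=env.state(); print(s['t'],s['eef_pos'],s['ft_force'])
ims=[]
for k,bx in(('scene',(195,345,385,525)),('side',(225,365,340,480))):
    q=read_camera(k); a,b,c,d=bx; ims.append(cv2.resize(q['image'][a:b,c:d],(400,400),interpolation=cv2.INTER_CUBIC))
    for th in('tape_roll','oil_dropper','mug'): 
        h=search_frame(th,q); print(k,th,h[0]['at'] if h else None)
cv2.imwrite('pics/f8.png',np.hstack(ims)[:,:,::-1])
E
```

```text
28.1333 [344.86 162.37 340.37] [-0.25  0.58 -0.68]
scene tape_roll [179.4, 193.0]
scene oil_dropper [349.0, 233.8]
scene mug [253.3, 211.8]
side tape_roll [218.8, 232.8]
side oil_dropper [343.6, 219.7]
side mug [198.5, 136.9]
```

View pics/f8.png

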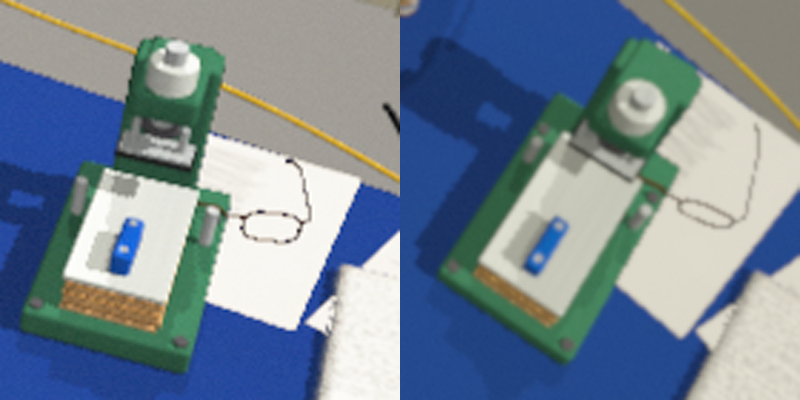

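The pad is up again, with the plate lying square on the pile ((130,245) left, (548,245) right). The bystanders are unmoved in the side view, and the robot touches nothing.

```bash
python3 -c "
from cell import env
print(env.job_done())"
```

```text
the job is handed in; nothing more can be done
None
```

The job is handed in: the plate lies square on the pile, the pedal was pressed to its stop, held about 1.5 s and released, and the tape roll, bottle and mug look undisturbed. No verdict came back, and the peak force at the pedal stop was briefly about 43 N in z (about 49 N in total), taken on the fingertips.

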